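# Open the dial padlock and hold it up off its keeper

## Task

Turn the dial of the padlock, notch by notch, until its pointer clicks in at the raised rib beside the shackle, with the shackle still pushed in; then pull the shackle all the way out while the lock still lies in its nest. Lift the open lock by its shackle straight up off the T-headed stud and finish holding it still in the gripper, about 10 cm above the nest with the shackle still out. Leave the other things on the board where they are.

Things in the scene. Friction and masses are not known exactly. Their poses are not given: they have to be found in the camera images.
- keeper: Fixed holder on the plywood board: 176 x 96 x 4 mm foot plate, raised aluminium nest (floor 24 mm up, lips 6 mm high) and, in front, a 22 mm wide, 20 mm high tongue with a T-headed stud. Origin on the board, 40 mm in front of the nest's centre. +x runs from stud to nest, roughly away from the robot (turned up to 0.45 rad either way), z up. The nest opens upward.
- stud_head (a point): Middle of the top of the stud's T head, 50 mm above the board. The head is 53 mm long (along the keeper's x), 18 mm wide, 5 mm thick. It stands in the shackle's window and reaches over the shackle's bow, so the lock lifts off only with the shackle out; then the head has 6 to 7 mm of room at each end of the window.
- cover_board: Fixed plywood board, 430 x 630 x 18 mm, laid over the big blue tote; its flat top, on which everything stands, is 202 mm above the robot's base plane. Origin: middle of its underside.
- lock: The padlock, 0.27 kg in all, lying dial up in the nest, shackle towards the robot. Origin under the middle of its case; x axis along the keeper's x (shackle at -x), z up.
- lock_case (a point): Middle of the padlock's dark steel case, 64 x 66 x 26 mm (x, y, z); 37 mm above the board while it lies in the nest, with about 1.5 mm of play sideways.
- dial_grip (a point): Point on the dial's axis, half-way up its grip bar, 14 mm above the case's top and 4 mm behind its centre (+x). The black dial is a 47 mm disc, 5 mm high, with a bar 36 mm long, 12 mm wide, 20 mm high (top 24 mm above the case). The point turns with the dial: its -x axis runs along the bar to the pointer (small nose, thin white line on top). The raised rib on the case is on the shackle side.
- lock_dial (a joint): Dial angle in rad, anticlockwise from above; 0 = pointer at the rib by the shackle (the open position). A spring notch every 0.524 rad (30 degrees), in which it centres itself when let go; about 0.08 N m to turn past a click; range -1.7 to 1.7. It starts in the 1st, 2nd or 3rd notch on the positive side: turn it clockwise. The shackle is free only within about 0.15 rad of 0.
- shackle_grip (a point): Midway between the shackle's legs, at their height (37 mm above the board at first), 26 mm in front of the case when shut; moves with the shackle. The shackle is a flat-lying U of 9 mm steel bar, 50 mm wide over the legs, 32 mm inside, the legs along the lock's x, standing 40 mm out of the case when shut. Can be gripped across both legs; beside them only the 4 mm foot plate lies below.
- lock_shackle (a joint): How far the shackle is drawn out of the case, in m: 0 shut, 0.026 fully out (a stop; it stays captive). It slides along the lock's -x; friction about 1.5 N, and it stays where it is left. With the dial off its mark it moves only 1 mm.
- roller: Bystander: grey grooved roller, 41 mm across and 26 mm high, standing on the board at the robot's left. Origin under its middle.
- tape_roll: Bystander: black roll of tape, 55 mm across and 19 mm high, on the board at the robot's left, farther away. Origin under its middle.
- ferrule_carton: Bystander: small cardboard carton 50 x 70 x 35 mm on the board at the robot's right, farther away. Origin under its middle.
- hex_key: Bystander: bent dark hex key 38 x 98 x 6 mm lying on the board at the robot's right. Origin under its middle.

How it is judged:
By the outcome, as a careful person would: the job done as asked, in the order asked, and still so for the second after the job is handed in, while the arm keeps its last pose, push and grip.
It also fails if it takes over 46 s, if anything falls off the work surface, if the arm or the gripper's body presses on something with over 40 N, if the wrist force passes 120 N, or if a joint passes its speed limit or range.

## Robot

A 6-joint arm with a two-finger parallel gripper is mounted at the origin on the work surface; the furniture and walls round the work are solid. World frame = base frame: x ahead of the robot, y to its left, z up, the work surface at z = 0. Lengths are in m, angles in rad, forces in N, time in s.
With the tool pointing down it reaches from about 0.325 to 0.775 m from the base axis. Payload 5.5 kg.
Tool frame: the origin (TCP) lies at the very end of the fingers, on their centre line; the grasp point (between the pads) lies 19 mm behind it (ctrl.tcp_to_grasp is the distance from the TCP to the grasp point, in m); x points along the fingers, y is the direction in which the jaws open and shut, and the axes are right-handed (so a half turn about x gives the same grasp; the last joint's range is limited). The gripper opens to 88 mm and grips with 3 to 60 N. Pads are 20 mm wide; open, the fingers measure 115 mm over their backs; the gripper's body (75 mm by 178 mm) begins 61 mm behind the grasp point.
Start: joints at [1.274, 0.091, 1.231, -0, 1.82, -0.057], TCP at [0.143, 0.583, 0.223] pointing down, gripper open.
Joint ranges: [-2.87, 2.87], [-0.86, 2.18], [0.17, 2.46], [-1.51, 4.65], [0.06, 2.69], [-2.65, 2.65]. Speed limits (rad/s): [2.57, 2.57, 3.01, 3.14, 3.14, 3.14].

## Interface

Orientations are given as a rotation vector (axis times angle).
In Python, from plant import ctrl gives the robot as it stands.
- The arm moves only by the shell command python3 -m jog 'ROWS' [FORCE]. ROWS is JSON, a list of rows, each an object of numbers: "rx", "ry", "rz": the turn, a rotation vector about the world's x, y, z normalised to -1 to 1, where 1 is 60 degrees; "x", "y", "z": the shift along the world's x, y, z normalised to -1 to 1, where 1 is 25 cm; "claw": the closure, from -1 (fully open) to 1 (shut), so that 0 is half open. In form: [{"rx": .., "ry": .., "rz": .., "x": .., "y": .., "z": .., "claw": ..}, ...]. A call has 1 to 20 rows; each row is the pose to reach, as a shift and turn from the pose measured when the call began; what a row does not reach only later rows make up. A row lasts 1/12 s, in which the tool goes at most 41.7 mm and 7.16 degrees, less where a joint would pass 70% of its speed; a pose out of reach is approached as far as the arm can. A call with a number of a shift or a turn outside -1 to 1 is refused whole. A call with a gripper value outside its range is refused whole. The fingers move at their own pace and stop on an object; FORCE is the grip in N (left out, the last holds). Time passes only in rows, so rows that repeat a pose let the fingers close. It gives the time, the measured TCP pose, the force and the opening at its end, in the units of the state.
- ctrl.state(): the state, without advancing time (a new reading comes with each control period).
- ctrl.capture(name): name is "scene" or "top" or "wrist"; returns a dict with "pixels" (384x512x3 uint8, blue, green, red), "camera_matrix" (3x3 intrinsics, pixels), "k1" (the pictures are not rectified: a ray, as slopes to the right and down, at radius r is drawn at 1 + k1 r^2 times it, then the intrinsics apply), "world_from_camera" (4x4, takes a point from camera to world coordinates); the wrist camera has in their place "mount" (4x4, takes a point from camera to tool coordinates, whose origin is the TCP and whose axes are the tool frame's). Camera axes: x right, y up, looking along -z (the intrinsics and any distortion apply to the point x, -y, -z); pixel columns grow to the right and rows downward; lengths in m; the calibration is good to about 2 mm. A picture is of the moment at which its call begins: read the wrist's pose just before it. There is no depth.
- ctrl.hand_in(): hands the job in, once; it reports no verdict.
The state is a dict: "clock": time; "joints": joint angles; "joint_velocities": joint speeds; "joint_efforts": joint torques, N m; "ee_pos": TCP position; "ee_rot": TCP orientation; "force": force on the tool from outside, world axes, zero at the start; "moment": the same for the moment, N m; "grip_width": opening from 0.0 (shut) to 1.0 (fully open).
Only numpy, scipy, OpenCV 4.12 (cv2) and the standard library are available. Lean on these libraries where they do the work, as an engineer would, in place of code of your own. Each camera call takes 0.05 s, during which the arm holds its last target.

## Working session

There is one attempt and no reset: what is moved stays moved. The work goes in short steps, Python scripts to look and compute and a shell command to move; the robot and the scene stay as the last step left them, time stands still between calls to the robot, and variables do not carry over. Pictures are saved under pics/ and viewed, and the job is handed in when it is done.

```bash
ls; mkdir -p pics; cat > h.py <<'E'
import numpy as np,cv2
from plant import ctrl
from scipy.spatial.transform import Rotation as R
def cap(n,save=None):
    s=ctrl.state()
    d=ctrl.capture(n)
    if n=='wrist':
        T=np.eye(4);T[:3,:3]=R.from_rotvec(s['ee_rot']).as_matrix();T[:3,3]=s['ee_pos']
        d['world_from_camera']=T@np.array(d['mount'])
    if save: cv2.imwrite('pics/'+save,d['pixels'])
    return d
def ray(d,u,v):
    K=np.array(d['camera_matrix']);k1=d['k1']
    a=cv2.undistortPoints(np.array([[[u,v]]],float),K,np.array([k1,0,0,0,0.]))[0,0]
    W=np.array(d['world_from_camera'])
    r=W[:3,:3]@np.array([a[0],-a[1],-1.]);return W[:3,3],r/np.linalg.norm(r)
def onz(d,u,v,z):
    o,r=ray(d,u,v);return o+r*(z-o[2])/r[2]
def proj(d,P):
    W=np.linalg.inv(np.array(d['world_from_camera']));p=W[:3,:3]@np.array(P)+W[:3,3]
    a=np.array([p[0],-p[1]])/-p[2];a*=1+d['k1']*(a@a)
    K=np.array(d['camera_matrix']);return K[:2,:2]@a+K[:2,2]
E
python3 - <<'E'
from h import *
s=ctrl.state();print(s)
for n in ['scene','top','wrist']:
    d=cap(n,n+'0.png');print(n,np.round(d['camera_matrix'],1).tolist(),d['k1'],np.round(d['world_from_camera'],3).tolist())
E
```

```text
pics
{'clock': 0.0, 'joints': array([ 1.27430460e+00,  9.18502111e-02,  1.23187172e+00, -6.73813332e-06,
        1.81979438e+00, -5.67078754e-02]), 'joint_velocities': array([ 2.42963105e-04,  2.64033869e-05,  1.93384817e-04, -3.15415711e-04,
        5.53521481e-04, -2.89276799e-04]), 'joint_efforts': array([-5.95675501e-04, -4.46461558e+01, -4.06440425e+01,  6.97082514e-02,
        2.94596585e-02, -1.97923296e-04]), 'ee_pos': array([0.14241807, 0.58254979, 0.22152006]), 'ee_rot': array([ 0.18676288,  1.56291786, -0.18974535]), 'force': array([ 0.72434007,  0.63968676, -0.10301793]), 'moment': array([0.0201753 , 0.02224774, 0.05586836]), 'grip_width': 0.9990444332332484}
scene [[468.1, 0.0, 253.1], [0.0, 468.1, 187.5], [0.0, 0.0, 1.0]] -0.07952080085684318 [[0.474, 0.479, -0.738, -0.297], [-0.88, 0.239, -0.41, -0.472], [-0.02, 0.844, 0.535, 0.838], [0.0, 0.0, 0.0, 1.0]]
top [[374.3, 0.0, 251.7], [0.0, 374.3, 197.3], [0.0, 0.0, 1.0]] -0.04919045467238235 [[-0.015, 0.999, -0.033, 0.451], [-1.0, -0.015, -0.01, -0.064], [-0.01, 0.033, 0.999, 1.283], [0.0, 0.0, 0.0, 1.0]]
wrist [[341.2, 0.0, 252.9], [0.0, 341.2, 191.6], [0.0, 0.0, 1.0]] -0.01906706066218448 [[0.238, -0.926, -0.293, 0.061], [0.971, 0.226, 0.073, 0.603], [-0.002, -0.302, 0.953, 0.384], [0.0, 0.0, 0.0, 1.0]]
```

View pics/scene0.png

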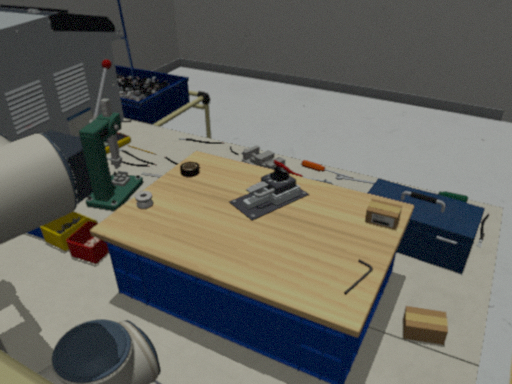

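View pics/top0.png

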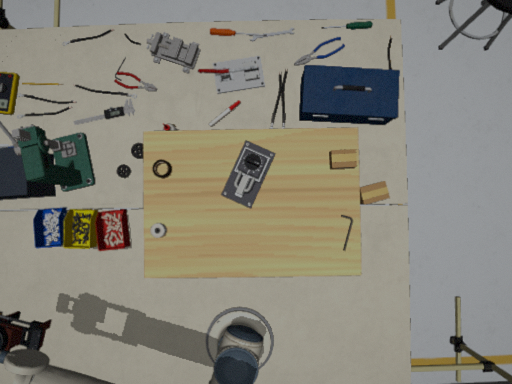

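View pics/wrist0.png

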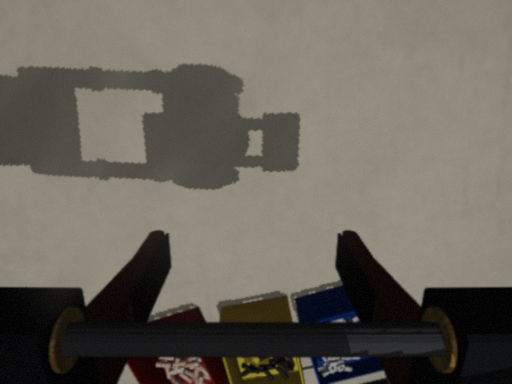

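```bash
python3 - <<'E'
from h import *
d=cap('top');im=d['pixels'][130:220,205:290]
cv2.imwrite('pics/topz.png',cv2.resize(im,None,fx=7,fy=6.5,interpolation=cv2.INTER_CUBIC))
g=d['pixels'].astype(int)
m=((g.max(2)-g.min(2))<35).astype(np.uint8)*255
m[:130]=0;m[220:]=0;m[:,:205]=0;m[:,290:]=0
c=max(cv2.findContours(m,0,2)[0],key=cv2.contourArea)
r=cv2.minAreaRect(c);print(r)
b=cv2.boxPoints(r);P=np.array([onz(d,*p,0.206) for p in b]);print(P.round(4))
print([np.linalg.norm(P[i]-P[i-1]).round(4) for i in range(4)],P.mean(0))
for p in [(145,130),(358,128),(360,276),(145,276)]:print(onz(d,*p,.202).round(3))
E
```

```text
((247.79954528808594, 173.837890625), (33.168663024902344, 60.56697463989258), 24.341089248657227)
[[ 0.4956  0.0375  0.206 ]
 [ 0.6545 -0.0368  0.206 ]
 [ 0.6133 -0.1236  0.206 ]
 [ 0.4549 -0.0491  0.206 ]]
[np.float64(0.0956), np.float64(0.1754), np.float64(0.0961), np.float64(0.175)] [ 0.55458743 -0.04297855  0.206     ]
[0.689 0.257 0.202]
[ 0.684 -0.366  0.202]
[ 0.255 -0.362  0.202]
[0.263 0.259 0.202]
```

View pics/topz.png

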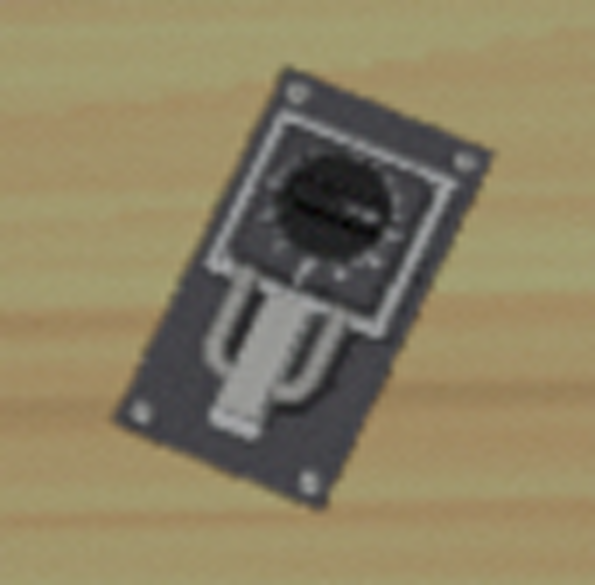

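```bash
python3 - <<'E'
from h import *
d=cap('top')
px=lambda u,v:(205+u/7-.5,130+v/6.5-.5)
for p,z in [((333,225),.232),((335,207),.252),((235,425),.222)]:print(onz(d,*px(*p),z).round(4))
a,b=onz(d,*px(285,195),.276),onz(d,*px(385,225),.276);print(np.degrees(np.arctan2(*(b-a)[1::-1])))
M=R.from_rotvec(ctrl.state()['ee_rot']).as_matrix();print(M.round(3))
print('yaw jaw',np.degrees(np.arctan2(M[1,1],M[0,1])))
E
```

```text
[ 0.5791 -0.0559  0.232 ]
[ 0.5844 -0.0569  0.252 ]
[ 0.4933 -0.0148  0.222 ]
-108.90179037446185
[[-0.     0.238  0.971]
 [-0.001  0.971 -0.238]
 [-1.    -0.001 -0.   ]]
yaw jaw 76.25904944896075
```

```bash
python3 -m jog '[{"z":0.5,"claw":-1},{"z":0.5,"claw":-1},{"z":0.5,"claw":-1},{"x":0.58,"y":-0.85,"z":0.8,"rz":-0.56,"claw":-1},{"x":0.58,"y":-0.85,"z":0.8,"rz":-0.56,"claw":-1},{"x":0.58,"y":-0.85,"z":0.8,"rz":-0.56,"claw":-1},{"x":0.58,"y":-0.85,"z":0.8,"rz":-0.56,"claw":-1},{"x":0.58,"y":-0.85,"z":0.8,"rz":-0.56,"claw":-1},{"x":0.58,"y":-0.85,"z":0.8,"rz":-0.56,"claw":-1}]' 20
```

```text
schema error: expected keys rx, ry, rz, x, y, z, claw
```

```bash
python3 -m jog '[{"rx":0,"ry":0,"rz":0,"x":0,"y":0,"z":0.5,"claw":-1},{"rx":0,"ry":0,"rz":0,"x":0,"y":0,"z":0.5,"claw":-1},{"rx":0,"ry":0,"rz":0,"x":0,"y":0,"z":0.5,"claw":-1},{"rx":0,"ry":0,"rz":-0.56,"x":0.58,"y":-0.85,"z":0.8,"claw":-1},{"rx":0,"ry":0,"rz":-0.56,"x":0.58,"y":-0.85,"z":0.8,"claw":-1},{"rx":0,"ry":0,"rz":-0.56,"x":0.58,"y":-0.85,"z":0.8,"claw":-1},{"rx":0,"ry":0,"rz":-0.56,"x":0.58,"y":-0.85,"z":0.8,"claw":-1},{"rx":0,"ry":0,"rz":-0.56,"x":0.58,"y":-0.85,"z":0.8,"claw":-1},{"rx":0,"ry":0,"rz":-0.56,"x":0.58,"y":-0.85,"z":0.8,"claw":-1},{"rx":0,"ry":0,"rz":-0.56,"x":0.58,"y":-0.85,"z":0.8,"claw":-1}]' 20
```

```text
clock: 1.08
ee_pos: [0.289, 0.367, 0.4245]
ee_rot: [0.65, 1.47, -0.647]
force: [-0.5, 0.3, 0.8]
grip_width: 0.997
```

```bash
python3 -m jog '[{"rx":0,"ry":0,"rz":-0.56,"x":0.58,"y":-0.85,"z":0,"claw":-1},{"rx":0,"ry":0,"rz":-0.56,"x":0.58,"y":-0.85,"z":0,"claw":-1},{"rx":0,"ry":0,"rz":-0.56,"x":0.58,"y":-0.85,"z":0,"claw":-1},{"rx":0,"ry":0,"rz":-0.56,"x":0.58,"y":-0.85,"z":0,"claw":-1},{"rx":0,"ry":0,"rz":-0.56,"x":0.58,"y":-0.85,"z":0,"claw":-1},{"rx":0,"ry":0,"rz":-0.56,"x":0.58,"y":-0.85,"z":0,"claw":-1},{"rx":0,"ry":0,"rz":-0.56,"x":0.58,"y":-0.85,"z":0,"claw":-1}]'
python3 -m jog '[{"rx":0,"ry":0,"rz":-0.56,"x":0.58,"y":-0.85,"z":0,"claw":-1},{"rx":0,"ry":0,"rz":-0.56,"x":0.58,"y":-0.85,"z":0,"claw":-1},{"rx":0,"ry":0,"rz":-0.56,"x":0.58,"y":-0.85,"z":0,"claw":-1},{"rx":0,"ry":0,"rz":-0.56,"x":0.58,"y":-0.85,"z":0,"claw":-1},{"rx":0,"ry":0,"rz":-0.56,"x":0.58,"y":-0.85,"z":0,"claw":-1},{"rx":0,"ry":0,"rz":-0.56,"x":0.58,"y":-0.85,"z":0,"claw":-1},{"rx":0,"ry":0,"rz":-0.56,"x":0.58,"y":-0.85,"z":0,"claw":-1},{"rx":0,"ry":0,"rz":-0.56,"x":0.58,"y":-0.85,"z":0,"claw":-1}]'
python3 - <<'E'
from h import *
d=cap('wrist','w1.png')
s=ctrl.state();M=R.from_rotvec(s['ee_rot']).as_matrix();print(M.round(3),s['joints'].round(3),s['ee_pos'])
print('yaw jaw',np.degrees(np.arctan2(M[1,1],M[0,1])))
E
```

```text
clock: 1.67
ee_pos: [0.4362, 0.1503, 0.4237]
ee_rot: [1.098, 1.273, -1.099]
force: [0.2, 0.2, 0.0]
grip_width: 1.001
clock: 2.33
ee_pos: [0.5829, -0.0647, 0.4208]
ee_rot: [1.522, 0.967, -1.53]
force: [-0.7, 0.7, -1.1]
grip_width: 1.003
[[-0.002  0.905 -0.425]
 [-0.002 -0.425 -0.905]
 [-1.    -0.001  0.003]] [-0.164  0.206  0.738 -0.003  2.2    0.273] [ 0.58196183 -0.0629187   0.42207375]
yaw jaw -25.164896360507477
```

View pics/w1.png

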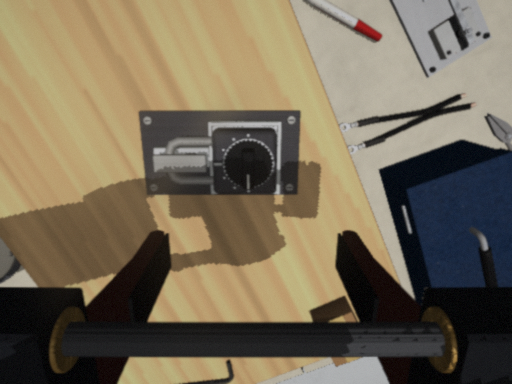

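```bash
python3 - <<'E'
from h import *
d=cap('wrist');im=d['pixels'][100:205,130:310]
z=cv2.resize(im,None,fx=4.4,fy=4.4,interpolation=cv2.INTER_CUBIC)
z=np.clip(z.astype(float)*1.6,0,255).astype(np.uint8)
cv2.imwrite('pics/w1z.png',z)
E
```

```text
(no output)
```

View pics/w1z.png

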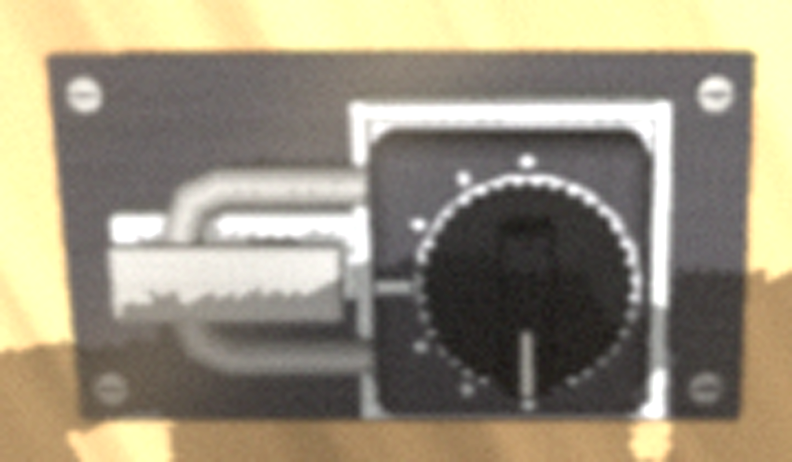

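```bash
python3 - <<'E'
from h import *
d=cap('wrist');px=lambda u,v:(130+(u+.5)/4.4-.5,100+(v+.5)/4.4-.5)
P=np.array([onz(d,*px(*p),.206) for p in [(50,55),(752,55),(740,418),(82,418)]]);print(P.round(4),P.mean(0).round(4),[np.linalg.norm(P[i]-P[i-1]).round(4) for i in range(4)])
e=P[1]+P[2]-P[0]-P[3];print('yaw',np.degrees(np.arctan2(e[1],e[0])))
e/=np.linalg.norm(e);n=np.array([-e[1],e[0],0])
o=P.mean(0)
def rep(name,q):print(name,q.round(4),'kx %.4f ky %.4f'%((q-o)@e,(q-o)@n))
rep('dialc',onz(d,*px(529,292),.256))
for p in [(418,292),(640,292),(529,180),(529,405)]:rep('edge',onz(d,*px(*p),.256))
H=[onz(d,*px(*p),.252) for p in [(108,247),(340,247),(342,320),(112,320)]]
for h in H:rep('head',h)
rep('headc',np.mean(H,0))
rep('bow outer',onz(d,*px(168,275),.239));rep('leg+',onz(d,*px(300,170),.240));rep('leg-',onz(d,*px(300,374),.239))
C=[onz(d,*px(*p),.252) for p in [(368,130),(650,130),(650,410),(368,410)]]
for c in C:rep('case',c)
rep('casec',np.mean(C,0))
E
```

```text
[[ 0.4927  0.0382  0.206 ]
 [ 0.65   -0.0356  0.206 ]
 [ 0.6106 -0.1214  0.206 ]
 [ 0.4519 -0.0471  0.206 ]] [ 0.5513 -0.0415  0.206 ] [np.float64(0.0946), np.float64(0.1737), np.float64(0.0945), np.float64(0.1753)]
yaw -25.111848476683676
dialc [ 0.58   -0.0559  0.256 ] kx 0.0321 ky -0.0009
edge [ 0.5574 -0.0453  0.256 ] kx 0.0071 ky -0.0009
edge [ 0.6026 -0.0665  0.256 ] kx 0.0570 ky -0.0009
edge [ 0.5908 -0.0331  0.256 ] kx 0.0321 ky 0.0244
edge [ 0.5686 -0.08    0.256 ] kx 0.0320 ky -0.0276
head [ 0.4979 -0.007   0.252 ] kx -0.0630 ky 0.0086
head [ 0.5454 -0.0292  0.252 ] kx -0.0106 ky 0.0086
head [ 0.538  -0.0445  0.252 ] kx -0.0108 ky -0.0084
head [ 0.4901 -0.0221  0.252 ] kx -0.0636 ky -0.0084
headc [ 0.5178 -0.0257  0.252 ] kx -0.0370 ky 0.0001
bow outer [ 0.5027 -0.0197  0.239 ] kx -0.0532 ky -0.0008
leg+ [ 0.5428 -0.0109  0.24  ] kx -0.0207 ky 0.0241
leg- [ 0.5195 -0.0544  0.239 ] kx -0.0233 ky -0.0252
case [ 0.563  -0.0086  0.252 ] kx -0.0033 ky 0.0348
case [ 0.6193 -0.0349  0.252 ] kx 0.0588 ky 0.0348
case [ 0.5931 -0.0943  0.252 ] kx 0.0602 ky -0.0301
case [ 0.5335 -0.0664  0.252 ] kx -0.0056 ky -0.0301
casec [ 0.5772 -0.051   0.252 ] kx 0.0275 ky 0.0024
```

```bash
python3 -m jog '[{"rx":0,"ry":0,"rz":0,"x":0,"y":0.027,"z":-0.36,"claw":0.2},{"rx":0,"ry":0,"rz":0,"x":0,"y":0.027,"z":-0.36,"claw":0.2},{"rx":0,"ry":0,"rz":0,"x":0,"y":0.027,"z":-0.36,"claw":0.2},{"rx":0,"ry":0,"rz":0,"x":0,"y":0.027,"z":-0.36,"claw":0.2},{"rx":0,"ry":0,"rz":0,"x":0,"y":0.027,"z":-0.36,"claw":0.2},{"rx":0,"ry":0,"rz":0,"x":0,"y":0.027,"z":-0.36,"claw":0.2}]' 20
python3 - <<'E'
from h import *
d=cap('wrist','w2.png')
s=ctrl.state();M=R.from_rotvec(s['ee_rot']).as_matrix();print(s['ee_pos'],s['force'])
print('yaw jaw',np.degrees(np.arctan2(M[1,1],M[0,1])))
print('tcp px',proj(d,s['ee_pos']), 'grasp px',proj(d,s['ee_pos']-.019*M[:,0]), proj(d,s['ee_pos']+.07*M[:,0]))
E
```

```text
clock: 2.98
ee_pos: [0.5815, -0.0539, 0.3397]
ee_rot: [1.525, 0.962, -1.515]
force: [0.2, -0.2, 0.6]
grip_width: 0.585
[ 0.58170155 -0.05416201  0.3396495 ] [-0.09727323  0.8609608   0.52370104]
yaw jaw -24.98140267442344
tcp px [254.47310226 249.41888083] grasp px [254.58831725 268.04014944] [254.19367173 204.353179  ]
```

View pics/w2.png

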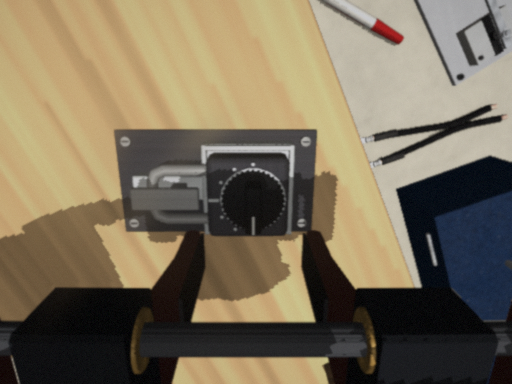

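```bash
python3 - <<'E'
from h import *
d=cap('wrist');im=d['pixels'][120:300,110:330]
z=cv2.resize(im,None,fx=3.3,fy=3.3,interpolation=cv2.INTER_CUBIC)
z=np.clip(z.astype(float)*2,0,255).astype(np.uint8)
cv2.imwrite('pics/w2z.png',z)
E
```

```text
(no output)
```

View pics/w2z.png

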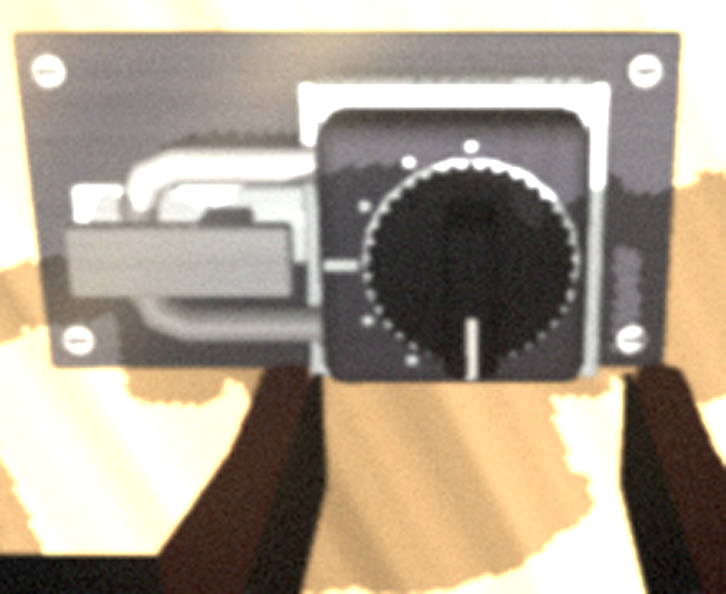

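```bash
python3 - <<'E'
from h import *
d=cap('wrist');px=lambda u,v:(110+(u+.5)/3.3-.5,120+(v+.5)/3.3-.5)
for p,z in [((470,266),.257),((471,349),.276),((470,158),.256),((470,380),.256),((362,266),.256),((578,266),.256),((342,266),.253)]:print(onz(d,*px(*p),z).round(4))
P=np.array([onz(d,*px(*p),.206) for p in [(15,32),(680,34),(662,366),(53,366)]]);print(P.round(4),P.mean(0).round(4),[np.linalg.norm(P[i]-P[i-1]).round(4) for i in range(4)])
d=cap('scene');im=d['pixels'][150:230,215:325]
cv2.imwrite('pics/s2z.png',cv2.resize(im,None,fx=7,fy=7,interpolation=cv2.INTER_CUBIC))
E
```

```text
[ 0.5808 -0.0551  0.257 ]
[ 0.5756 -0.0664  0.276 ]
[ 0.5915 -0.0323  0.256 ]
[ 0.5685 -0.0814  0.256 ]
[ 0.5582 -0.0449  0.256 ]
[ 0.6032 -0.066   0.256 ]
[ 0.5533 -0.0437  0.253 ]
[[ 0.4938  0.0373  0.206 ]
 [ 0.6502 -0.0366  0.206 ]
 [ 0.6105 -0.122   0.206 ]
 [ 0.4531 -0.048   0.206 ]] [ 0.5519 -0.0423  0.206 ] [np.float64(0.0945), np.float64(0.173), np.float64(0.0942), np.float64(0.1739)]
```

View pics/s2z.png

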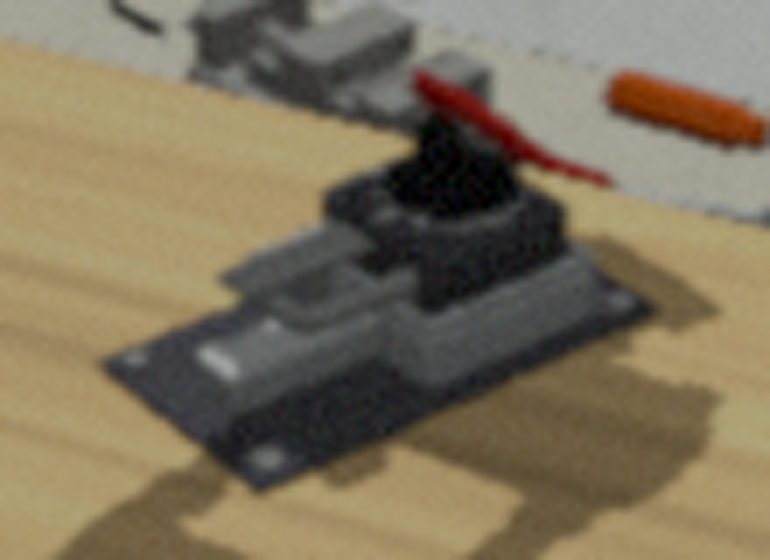

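```bash
python3 - <<'E'
from h import *
for i in range(4):
    ctrl.capture('top');s=ctrl.state();print(s['clock'],s['ee_pos'].round(4),s['force'].round(2),s['joint_velocities'].round(3))
E
```

```text
3.2333 [ 0.5815 -0.0545  0.3364] [ 0.07 -0.31 -0.23] [-0.001  0.006  0.022 -0.001 -0.002  0.001]
3.2833 [ 0.5813 -0.0545  0.3357] [-0.22 -0.72 -1.17] [ 0.001  0.003  0.02  -0.    -0.001  0.   ]
3.3333 [ 0.5812 -0.0545  0.335 ] [-0.61  0.19  0.11] [ 0.     0.002  0.018 -0.    -0.002 -0.002]
3.3833 [ 0.5811 -0.0545  0.3346] [ 0.25  0.06 -0.33] [-0.    -0.001  0.012 -0.    -0.     0.   ]
```

```bash
python3 -m jog '[{"rx":0,"ry":0,"rz":0,"x":0,"y":-0.004,"z":-0.29,"claw":0.4},{"rx":0,"ry":0,"rz":0,"x":0,"y":-0.004,"z":-0.29,"claw":0.4},{"rx":0,"ry":0,"rz":0,"x":0,"y":-0.004,"z":-0.29,"claw":0.4},{"rx":0,"ry":0,"rz":0,"x":0,"y":-0.004,"z":-0.29,"claw":0.4},{"rx":0,"ry":0,"rz":0,"x":0,"y":-0.004,"z":-0.29,"claw":0.4},{"rx":0,"ry":0,"rz":0,"x":0,"y":-0.004,"z":-0.29,"claw":0.4},{"rx":0,"ry":0,"rz":0,"x":0,"y":-0.004,"z":-0.29,"claw":0.4},{"rx":0,"ry":0,"rz":0,"x":0,"y":-0.004,"z":-0.29,"claw":0.4},{"rx":0,"ry":0,"rz":0,"x":0,"y":-0.004,"z":-0.29,"claw":0.4},{"rx":0,"ry":0,"rz":0,"x":0,"y":-0.004,"z":-0.29,"claw":0.4}]' 20
python3 - <<'E'
from h import *
d=cap('wrist');im=d['pixels'][140:300,150:350]
z=cv2.resize(im,None,fx=3.7,fy=3.7,interpolation=cv2.INTER_CUBIC)
z=np.clip(z.astype(float)*2.5,0,255).astype(np.uint8)
cv2.imwrite('pics/w3z.png',z)
s=ctrl.state();print(s['ee_pos'],s['force'])
E
```

```text
clock: 4.22
ee_pos: [0.5812, -0.0555, 0.2621]
ee_rot: [1.522, 0.967, -1.523]
force: [0.5, -0.6, -0.7]
grip_width: 0.301
[ 0.58118443 -0.0555066   0.26210198] [ 0.39424741 -0.30165445  0.32238855]
```

View pics/w3z.png

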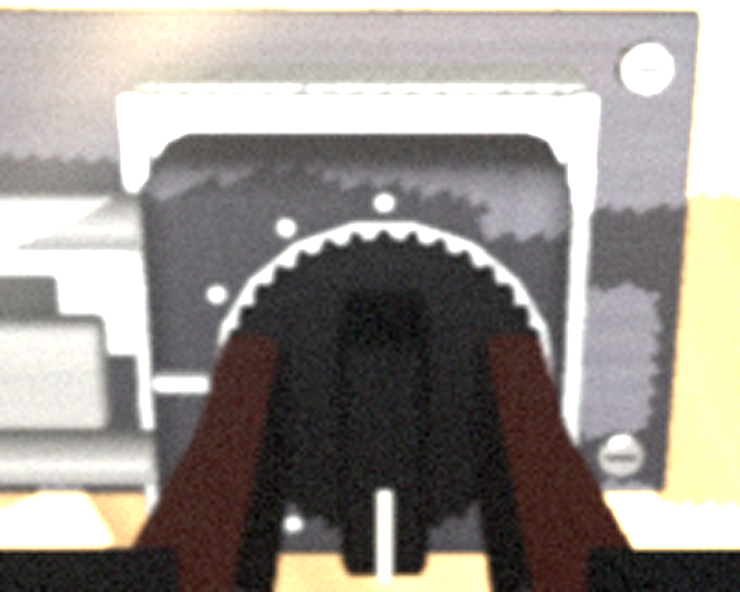

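```bash
python3 -m jog '[{"rx":0,"ry":0,"rz":0,"x":0,"y":0,"z":-0.005,"claw":0.8},{"rx":0,"ry":0,"rz":0,"x":0,"y":0,"z":-0.005,"claw":1},{"rx":0,"ry":0,"rz":0,"x":0,"y":0,"z":-0.005,"claw":1},{"rx":0,"ry":0,"rz":0,"x":0,"y":0,"z":-0.005,"claw":1},{"rx":0,"ry":0,"rz":0,"x":0,"y":0,"z":-0.005,"claw":1}]' 20
python3 - <<'E'
from h import *
s=ctrl.state();print(s['ee_pos'],s['force'],s['moment'],s['grip_width']*88)
E
```

```text
clock: 4.68
ee_pos: [0.5812, -0.0555, 0.2606]
ee_rot: [1.522, 0.967, -1.523]
force: [0.2, 0.5, -0.8]
grip_width: 0.136
[ 0.58117811 -0.05550857  0.26063993] [ 0.21538335  0.46076667 -0.78419785] [-0.1032118  -0.02030057 -0.06747624] 11.994657377772565
```

```bash
python3 -m jog '[{"rx":0,"ry":0,"rz":-0.1,"x":0,"y":0,"z":0,"claw":1},{"rx":0,"ry":0,"rz":-0.2,"x":0,"y":0,"z":0,"claw":1},{"rx":0,"ry":0,"rz":-0.3,"x":0,"y":0,"z":0,"claw":1},{"rx":0,"ry":0,"rz":-0.4,"x":0,"y":0,"z":0,"claw":1},{"rx":0,"ry":0,"rz":-0.5,"x":0,"y":0,"z":0,"claw":1},{"rx":0,"ry":0,"rz":-0.5,"x":0,"y":0,"z":0,"claw":1},{"rx":0,"ry":0,"rz":-0.5,"x":0,"y":0,"z":0,"claw":1}]' 
python3 - <<'E'
from h import *
s=ctrl.state();print(s['ee_pos'],s['force'],s['moment'],s['grip_width']*88)
M=R.from_rotvec(s['ee_rot']).as_matrix();print('yaw jaw',np.degrees(np.arctan2(M[1,1],M[0,1])))
E
```

```text
clock: 5.27
ee_pos: [0.5812, -0.0554, 0.2606]
ee_rot: [1.869, 0.59, -1.871]
force: [0.4, 0.2, -0.1]
grip_width: 0.137
[ 0.58121225 -0.05537848  0.26058693] [ 0.36908769  0.21649454 -0.09416538] [-0.01879801 -0.07064054 -0.01398701] 12.016697337427624
yaw jaw -54.83717087756743
```

```bash
python3 -m jog '[{"rx":0,"ry":0,"rz":-0.1,"x":0,"y":0,"z":0,"claw":1},{"rx":0,"ry":0,"rz":-0.2,"x":0,"y":0,"z":0,"claw":1},{"rx":0,"ry":0,"rz":-0.3,"x":0,"y":0,"z":0,"claw":1},{"rx":0,"ry":0,"rz":-0.4,"x":0,"y":0,"z":0,"claw":1},{"rx":0,"ry":0,"rz":-0.5,"x":0,"y":0,"z":0,"claw":1},{"rx":0,"ry":0,"rz":-0.5,"x":0,"y":0,"z":0,"claw":1},{"rx":0,"ry":0,"rz":-0.6,"x":0,"y":0,"z":0,"claw":1},{"rx":0,"ry":0,"rz":-0.7,"x":0,"y":0,"z":0,"claw":1},{"rx":0,"ry":0,"rz":-0.8,"x":0,"y":0,"z":0,"claw":1},{"rx":0,"ry":0,"rz":-0.9,"x":0,"y":0,"z":0,"claw":1},{"rx":0,"ry":0,"rz":-1,"x":0,"y":0,"z":0,"claw":1},{"rx":0,"ry":0,"rz":-1,"x":0,"y":0,"z":0,"claw":1},{"rx":0,"ry":0,"rz":-1,"x":0,"y":0,"z":0,"claw":1},{"rx":0,"ry":0,"rz":-1,"x":0,"y":0,"z":0,"claw":1}]' 
python3 - <<'E'
from h import *
s=ctrl.state();print(s['ee_pos'],s['force'],s['moment'],s['grip_width']*88,s['joints'])
M=R.from_rotvec(s['ee_rot']).as_matrix();print('yaw jaw',np.degrees(np.arctan2(M[1,1],M[0,1])))
E
```

```text
clock: 6.43
ee_pos: [0.5812, -0.0554, 0.2606]
ee_rot: [-1.984, 0.433, 1.987]
force: [0.6, 0.4, -0.7]
grip_width: 0.138
[ 0.58123376 -0.05538854  0.26058626] [ 0.56193957  0.37094811 -0.67428309] [-0.03848258  0.00473382 -0.02754009] 12.130788111607124 [-1.52383437e-01  6.05260195e-02  1.19542867e+00 -1.56251254e-03
  1.88760096e+00  1.84605880e+00]
yaw jaw -114.53002871514963
```

```bash
python3 -m jog '[{"rx":0,"ry":0,"rz":0,"x":0,"y":0,"z":0,"claw":-0.5},{"rx":0,"ry":0,"rz":0,"x":0,"y":0,"z":0,"claw":-0.5},{"rx":0,"ry":0,"rz":0,"x":0,"y":0,"z":0,"claw":-0.5},{"rx":0,"ry":0,"rz":0,"x":0,"y":0,"z":0.1,"claw":-0.5},{"rx":0,"ry":0,"rz":0,"x":0,"y":0,"z":0.3,"claw":-0.5},{"rx":0,"ry":0,"rz":0,"x":0,"y":0,"z":0.3,"claw":-0.5},{"rx":0,"ry":0,"rz":0,"x":-0.25,"y":0.12,"z":0.3,"claw":-0.5},{"rx":0,"ry":0,"rz":0,"x":-0.25,"y":0.12,"z":0.3,"claw":-0.5},{"rx":0,"ry":0,"rz":0,"x":-0.25,"y":0.12,"z":0.3,"claw":-0.5},{"rx":0,"ry":0,"rz":0,"x":-0.25,"y":0.12,"z":0.3,"claw":-0.5},{"rx":0,"ry":0,"rz":0,"x":-0.25,"y":0.12,"z":0.3,"claw":-0.5},{"rx":0,"ry":0,"rz":0,"x":-0.25,"y":0.12,"z":0.3,"claw":-0.5}]' 
python3 - <<'E'
from h import *
d=cap('wrist','w4.png')
s=ctrl.state();print(s['ee_pos'],s['force'])
M=R.from_rotvec(s['ee_rot']).as_matrix();print('yaw jaw',np.degrees(np.arctan2(M[1,1],M[0,1])))
print('tcp px',proj(d,s['ee_pos']))
E
```

```text
clock: 7.43
ee_pos: [0.5192, -0.0257, 0.3353]
ee_rot: [-1.984, 0.433, 1.987]
force: [0.3, 0.8, -0.1]
grip_width: 0.752
[ 0.51926716 -0.02577322  0.33514926] [-0.45837323  0.43558046  0.12338232]
yaw jaw -114.5449650015026
tcp px [252.239654   248.65512551]
```

View pics/w4.png

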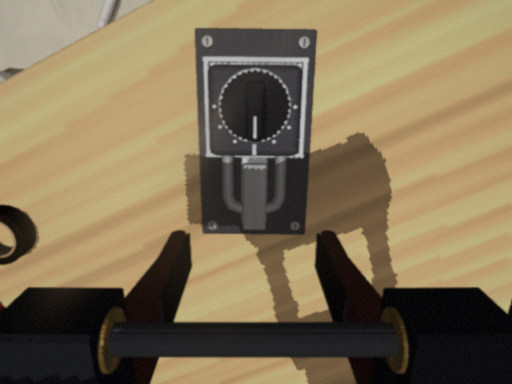

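```bash
python3 - <<'E'
from h import *
d=cap('wrist');im=d['pixels'][45:255,165:345]
z=cv2.resize(im,None,fx=2.85,fy=2.85,interpolation=cv2.INTER_CUBIC)
z=np.clip(z.astype(float)*2.5,0,255).astype(np.uint8)
cv2.imwrite('pics/w4z.png',z)
E
```

```text
(no output)
```

View pics/w4z.png

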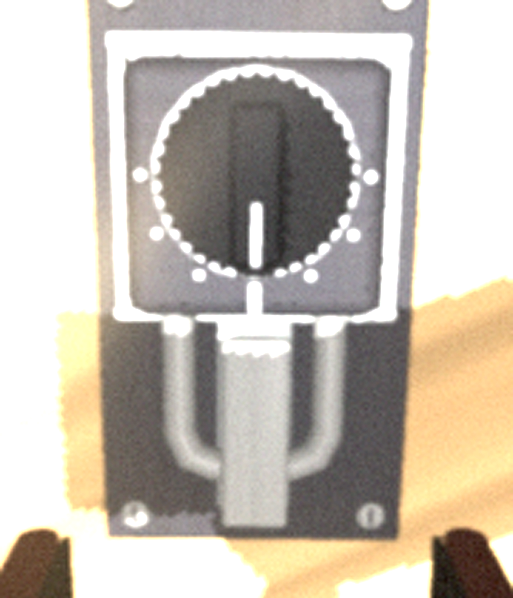

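```bash
python3 - <<'E'
from h import *
d=cap('wrist');px=lambda u,v:(165+(u+.5)/2.85-.5,45+(v+.5)/2.85-.5)
y=np.radians(-25.1);e=np.array([np.cos(y),np.sin(y),0]);n=np.array([-e[1],e[0],0])
s=ctrl.state();o=s['ee_pos'];print(o)
def rep(nm,p,z):
    q=onz(d,*px(*p),z);print(nm,q.round(4),'rel tcp kx %.4f ky %.4f'%((q-o)@e,(q-o)@n))
rep('legL',(163,390),.239);rep('legR',(343,390),.239);rep('bowL',(210,478),.239);rep('bowR',(300,476),.239)
rep('legL top',(165,330),.239);rep('legR top',(343,330),.239)
rep('caseL',(125,180),.252);rep('caseR',(388,180),.252);rep('nest front L',(117,318),.232);rep('nest front R',(394,320),.232)
rep('headN',(256,525),.252);rep('headF',(256,340),.252);rep('rib',(255,298),.253);rep('dial',(256,170),.257)
rep('tipmid',((72+432)/2,570),.335-.002)
E
```

```text
[ 0.51919988 -0.02575162  0.33507816]
legL [ 0.5374 -0.0079  0.239 ] rel tcp kx 0.0089 ky 0.0239
legR [ 0.5167 -0.0531  0.239 ] rel tcp kx 0.0094 ky -0.0258
bowL [ 0.5085 -0.0086  0.239 ] rel tcp kx -0.0170 ky 0.0110
bowR [ 0.4984 -0.0321  0.239 ] rel tcp kx -0.0162 ky -0.0146
legL top [ 0.5524 -0.0159  0.239 ] rel tcp kx 0.0258 ky 0.0230
legR top [ 0.5323 -0.0597  0.239 ] rel tcp kx 0.0263 ky -0.0252
caseL [ 0.5924 -0.0258  0.252 ] rel tcp kx 0.0663 ky 0.0311
caseR [ 0.5655 -0.0845  0.252 ] rel tcp kx 0.0669 ky -0.0335
nest front L [ 0.5598 -0.0041  0.232 ] rel tcp kx 0.0276 ky 0.0369
nest front R [ 0.5273 -0.0736  0.232 ] rel tcp kx 0.0277 ky -0.0399
headN [ 0.4951 -0.0168  0.252 ] rel tcp kx -0.0256 ky -0.0021
headF [ 0.5424 -0.0383  0.252 ] rel tcp kx 0.0263 ky -0.0015
rib [ 0.5526 -0.0427  0.253 ] rel tcp kx 0.0375 ky -0.0011
dial [ 0.5815 -0.0561  0.257 ] rel tcp kx 0.0693 ky -0.0010
tipmid [ 0.5203 -0.0268  0.333 ] rel tcp kx 0.0015 ky -0.0005
```

```bash
python3 -m jog '[{"rx":0,"ry":0,"rz":-0.01,"x":0.031,"y":-0.018,"z":0,"claw":-0.7},{"rx":0,"ry":0,"rz":-0.01,"x":0.031,"y":-0.018,"z":0,"claw":-0.7},{"rx":0,"ry":0,"rz":-0.01,"x":0.031,"y":-0.018,"z":-0.1,"claw":-0.7},{"rx":0,"ry":0,"rz":-0.01,"x":0.031,"y":-0.018,"z":-0.2,"claw":-0.7},{"rx":0,"ry":0,"rz":-0.01,"x":0.031,"y":-0.018,"z":-0.3,"claw":-0.7},{"rx":0,"ry":0,"rz":-0.01,"x":0.031,"y":-0.018,"z":-0.4,"claw":-0.7},{"rx":0,"ry":0,"rz":-0.01,"x":0.031,"y":-0.018,"z":-0.46,"claw":-0.7},{"rx":0,"ry":0,"rz":-0.01,"x":0.031,"y":-0.018,"z":-0.46,"claw":-0.7},{"rx":0,"ry":0,"rz":-0.01,"x":0.031,"y":-0.018,"z":-0.46,"claw":-0.7},{"rx":0,"ry":0,"rz":-0.01,"x":0.031,"y":-0.018,"z":-0.46,"claw":-0.7},{"rx":0,"ry":0,"rz":-0.01,"x":0.031,"y":-0.018,"z":-0.46,"claw":-0.7},{"rx":0,"ry":0,"rz":-0.01,"x":0.031,"y":-0.018,"z":-0.46,"claw":-0.7},{"rx":0,"ry":0,"rz":-0.01,"x":0.031,"y":-0.018,"z":-0.46,"claw":-0.7},{"rx":0,"ry":0,"rz":-0.01,"x":0.031,"y":-0.018,"z":-0.46,"claw":-0.7}]' 
python3 - <<'E'
from h import *
d=cap('wrist')
s=ctrl.state();print(s['ee_pos'],s['force'])
im=d['pixels'][45:300,145:365]
z=cv2.resize(im,None,fx=2.35,fy=2.35,interpolation=cv2.INTER_CUBIC)
z=np.clip(z.astype(float)*2.5,0,255).astype(np.uint8)
cv2.imwrite('pics/w5z.png',z)
E
```

```text
clock: 8.75
ee_pos: [0.5272, -0.0303, 0.2208]
ee_rot: [-1.977, 0.443, 1.981]
force: [-0.2, -0.2, -0.8]
grip_width: 0.851
[ 0.52711742 -0.0302479   0.22061971] [-0.67998559  0.57524843  0.37543407]
```

View pics/w5z.png

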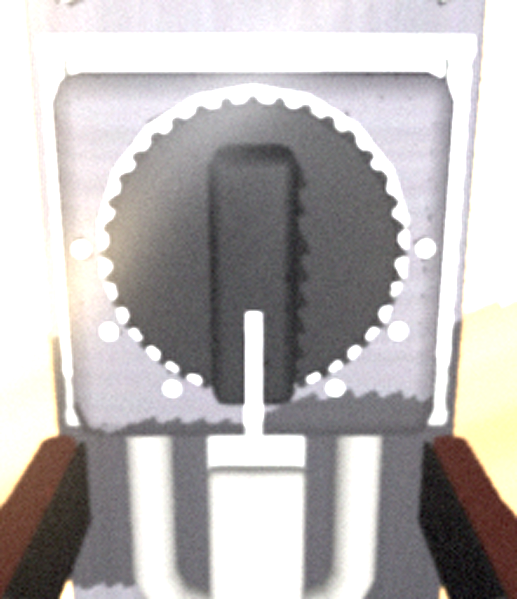

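```bash
python3 -m jog '[{"rx":0,"ry":0,"rz":0,"x":0,"y":0,"z":-0.005,"claw":-0.2},{"rx":0,"ry":0,"rz":0,"x":0,"y":0,"z":-0.005,"claw":0},{"rx":0,"ry":0,"rz":0,"x":0,"y":0,"z":-0.005,"claw":0.5},{"rx":0,"ry":0,"rz":0,"x":0,"y":0,"z":-0.005,"claw":0.5},{"rx":0,"ry":0,"rz":0,"x":0,"y":0,"z":-0.005,"claw":0.5},{"rx":0,"ry":0,"rz":0,"x":0,"y":0,"z":-0.005,"claw":0.5}]' 30
python3 - <<'E'
from h import *
s=ctrl.state();print(s['ee_pos'],s['force'],s['moment'],s['grip_width']*88)
E
```

```text
clock: 9.3
ee_pos: [0.5271, -0.0302, 0.2193]
ee_rot: [-1.977, 0.443, 1.981]
force: [-0.2, 0.4, -0.2]
grip_width: 0.557
[ 0.52710192 -0.03021728  0.21932618] [-0.24805213  0.43476184 -0.18573436] [-0.00231282  0.1442969  -0.02184847] 49.0466356763554
```

```bash
python3 -m jog '[{"rx":0,"ry":0,"rz":0,"x":-0.018,"y":0.0085,"z":0,"claw":0.5},{"rx":0,"ry":0,"rz":0,"x":-0.036,"y":0.017,"z":0,"claw":0.5},{"rx":0,"ry":0,"rz":0,"x":-0.054,"y":0.0255,"z":0,"claw":0.5},{"rx":0,"ry":0,"rz":0,"x":-0.072,"y":0.034,"z":0,"claw":0.5},{"rx":0,"ry":0,"rz":0,"x":-0.09,"y":0.042,"z":0,"claw":0.5},{"rx":0,"ry":0,"rz":0,"x":-0.096,"y":0.045,"z":0,"claw":0.5},{"rx":0,"ry":0,"rz":0,"x":-0.096,"y":0.045,"z":0,"claw":0.5},{"rx":0,"ry":0,"rz":0,"x":-0.096,"y":0.045,"z":0,"claw":0.5},{"rx":0,"ry":0,"rz":0,"x":-0.096,"y":0.045,"z":0,"claw":0.5}]' 40
python3 - <<'E'
from h import *
s=ctrl.state();print(s['ee_pos'],s['force'],s['moment'],s['grip_width']*88)
E
```

```text
clock: 10.05
ee_pos: [0.5027, -0.0188, 0.2193]
ee_rot: [-1.976, 0.443, 1.982]
force: [0.5, -0.3, -0.0]
grip_width: 0.555
[ 0.50274627 -0.01884047  0.2193057 ] [ 0.50297266 -0.33550022 -0.02071366] [ 0.05894222  0.26523929 -0.07857779] 48.820728690236756
```

```bash
python3 -m jog '[{"rx":0,"ry":0,"rz":0,"x":-0.006,"y":0.003,"z":0,"claw":0.5},{"rx":0,"ry":0,"rz":0,"x":-0.009,"y":0.0042,"z":0,"claw":0.5},{"rx":0,"ry":0,"rz":0,"x":-0.009,"y":0.0042,"z":0,"claw":0.5},{"rx":0,"ry":0,"rz":0,"x":-0.009,"y":0.0042,"z":0,"claw":0.5},{"rx":0,"ry":0,"rz":0,"x":-0.009,"y":0.0042,"z":0,"claw":0.5}]'
python3 - <<'E'
from h import *
s=ctrl.state();print(s['ee_pos'],s['force'],s['moment'],s['grip_width']*88)
d=cap('wrist')
im=d['pixels'][0:300,145:365]
z=cv2.resize(im,None,fx=2,fy=2,interpolation=cv2.INTER_CUBIC)
z=np.clip(z.astype(float)*2.5,0,255).astype(np.uint8)
cv2.imwrite('pics/w6z.png',z)
E
```

```text
clock: 10.47
ee_pos: [0.5027, -0.0188, 0.2194]
ee_rot: [-1.981, 0.444, 1.976]
force: [10.1, -3.4, -3.1]
grip_width: 0.556
[ 0.50269595 -0.01879659  0.21935099] [10.07439614 -3.37862779 -3.06709613] [-0.63815446 -1.53109327 -0.00955698] 48.8986533256529
```

View pics/w6z.png

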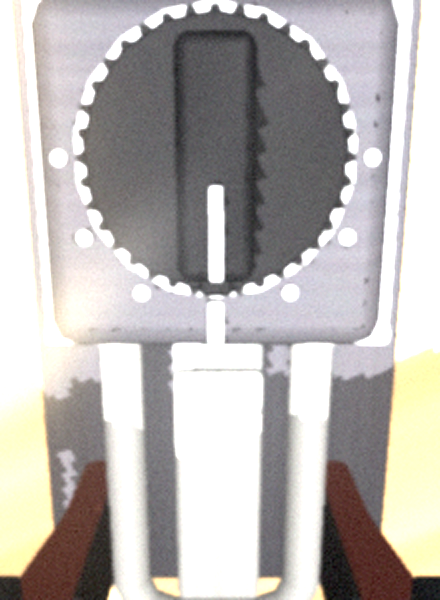

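```bash
python3 -m jog '[{"rx":0,"ry":0,"rz":0,"x":0.002,"y":-0.001,"z":0,"claw":-0.5},{"rx":0,"ry":0,"rz":0,"x":0,"y":0,"z":0,"claw":-0.5},{"rx":0,"ry":0,"rz":0,"x":0,"y":0,"z":0,"claw":-0.5},{"rx":0,"ry":0,"rz":0,"x":0,"y":0,"z":0,"claw":-0.5},{"rx":0,"ry":0,"rz":0,"x":0.09,"y":-0.042,"z":0,"claw":-0.5},{"rx":0,"ry":0,"rz":0,"x":0.09,"y":-0.042,"z":0,"claw":-0.5},{"rx":0,"ry":0,"rz":0,"x":0.09,"y":-0.042,"z":0,"claw":-0.5},{"rx":0,"ry":0,"rz":0,"x":0.09,"y":-0.042,"z":0,"claw":-0.5},{"rx":0,"ry":0,"rz":0,"x":0.09,"y":-0.042,"z":0,"claw":-0.5},{"rx":0,"ry":0,"rz":0,"x":0.09,"y":-0.042,"z":0,"claw":-0.5}]'
python3 - <<'E'
from h import *
d=cap('wrist')
s=ctrl.state();print(s['ee_pos'],s['force'],s['grip_width'])
M=R.from_rotvec(s['ee_rot']).as_matrix();print(M.round(3),'yaw jaw',np.degrees(np.arctan2(M[1,1],M[0,1])))
im=d['pixels'][45:300,145:365]
z=cv2.resize(im,None,fx=2.3,fy=2.3,interpolation=cv2.INTER_CUBIC)
z=np.clip(z.astype(float)*2,0,255).astype(np.uint8)
cv2.imwrite('pics/w7z.png',z)
E
```

```text
clock: 11.35
ee_pos: [0.5248, -0.029, 0.2197]
ee_rot: [-1.982, 0.444, 1.976]
force: [-0.1, 0.5, -0.4]
grip_width: 0.751
[ 0.52486688 -0.02905666  0.21971592] [-0.41771874  0.57035013  0.47211664] 0.7520428971423668
[[ 0.002 -0.425 -0.905]
 [-0.003 -0.905  0.425]
 [-1.     0.001 -0.003]] yaw jaw -115.17627449442047
```

View pics/w7z.png

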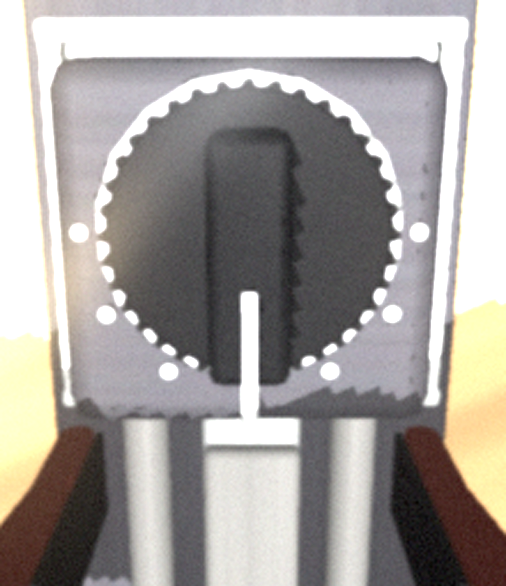

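```bash
python3 -m jog '[{"rx":0,"ry":0,"rz":0,"x":0,"y":0,"z":0,"claw":0},{"rx":0,"ry":0,"rz":0,"x":0,"y":0,"z":0,"claw":0.6},{"rx":0,"ry":0,"rz":0,"x":0,"y":0,"z":0,"claw":0.6},{"rx":0,"ry":0,"rz":0,"x":0,"y":0,"z":0,"claw":0.6},{"rx":0,"ry":0,"rz":0,"x":0,"y":0,"z":0,"claw":0.6},{"rx":0,"ry":0,"rz":0,"x":0,"y":0,"z":0.02,"claw":0.6},{"rx":0,"ry":0,"rz":0,"x":0,"y":0,"z":0.04,"claw":0.6},{"rx":0,"ry":0,"rz":0,"x":0,"y":0,"z":0.04,"claw":0.6},{"rx":0,"ry":0,"rz":0,"x":0,"y":0,"z":0.04,"claw":0.6},{"rx":0,"ry":0,"rz":0,"x":0,"y":0,"z":0.04,"claw":0.6}]' 60
python3 - <<'E'
from h import *
d=cap('wrist')
s=ctrl.state();print(s['ee_pos'],s['force'],s['moment'],s['grip_width']*88)
im=d['pixels'][45:300,145:365]
z=cv2.resize(im,None,fx=2.3,fy=2.3,interpolation=cv2.INTER_CUBIC)
z=np.clip(z.astype(float)*2,0,255).astype(np.uint8)
cv2.imwrite('pics/w8z.png',z)
d=cap('scene');im=d['pixels'][140:230,205:325]
cv2.imwrite('pics/s8z.png',cv2.resize(im,None,fx=6,fy=6,interpolation=cv2.INTER_CUBIC))
E
```

```text
clock: 12.23
ee_pos: [0.5248, -0.029, 0.2295]
ee_rot: [-1.981, 0.444, 1.977]
force: [-0.1, -0.6, -3.7]
grip_width: 0.554
[ 0.52475948 -0.02900765  0.22944255] [ 0.03376941 -0.23301516 -2.25479988] [0.06392292 0.20806042 0.00939844] 49.07126444934863
```

View pics/w8z.png

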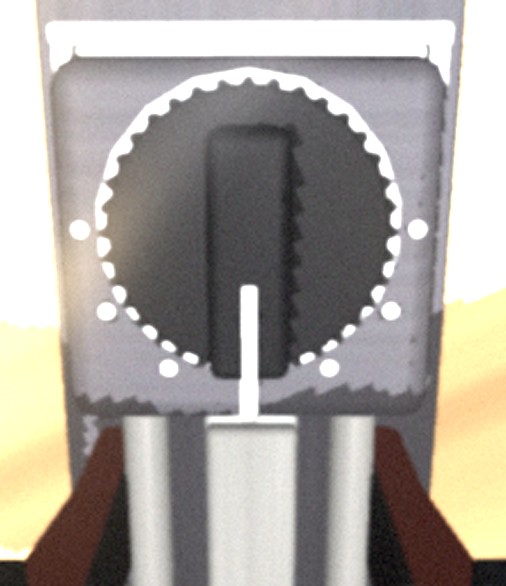

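View pics/s8z.png

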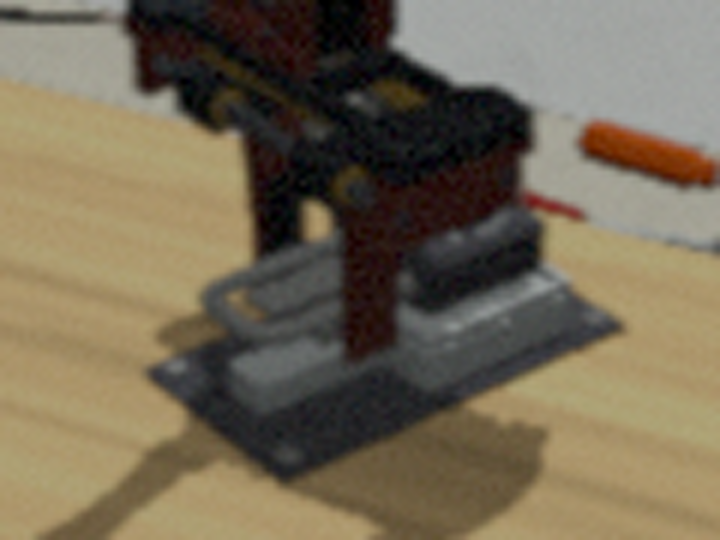

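```bash
python3 -m jog '[{"rx":0,"ry":0,"rz":0,"x":0,"y":0,"z":0.03,"claw":0.6},{"rx":0,"ry":0,"rz":0,"x":0,"y":0,"z":0.06,"claw":0.6},{"rx":0,"ry":0,"rz":0,"x":0,"y":0,"z":0.09,"claw":0.6},{"rx":0,"ry":0,"rz":0,"x":0,"y":0,"z":0.13,"claw":0.6},{"rx":0,"ry":0,"rz":0,"x":0,"y":0,"z":0.17,"claw":0.6},{"rx":0,"ry":0,"rz":0,"x":0,"y":0,"z":0.21,"claw":0.6},{"rx":0,"ry":0,"rz":0,"x":0,"y":0,"z":0.25,"claw":0.6},{"rx":0,"ry":0,"rz":0,"x":0,"y":0,"z":0.29,"claw":0.6},{"rx":0,"ry":0,"rz":0,"x":0,"y":0,"z":0.33,"claw":0.6},{"rx":0,"ry":0,"rz":0,"x":0,"y":0,"z":0.35,"claw":0.6},{"rx":0,"ry":0,"rz":0,"x":0,"y":0,"z":0.36,"claw":0.6},{"rx":0,"ry":0,"rz":0,"x":0,"y":0,"z":0.36,"claw":0.6},{"rx":0,"ry":0,"rz":0,"x":0,"y":0,"z":0.36,"claw":0.6},{"rx":0,"ry":0,"rz":0,"x":0,"y":0,"z":0.36,"claw":0.6},{"rx":0,"ry":0,"rz":0,"x":0,"y":0,"z":0.36,"claw":0.6},{"rx":0,"ry":0,"rz":0,"x":0,"y":0,"z":0.36,"claw":0.6},{"rx":0,"ry":0,"rz":0,"x":0,"y":0,"z":0.36,"claw":0.6},{"rx":0,"ry":0,"rz":0,"x":0,"y":0,"z":0.36,"claw":0.6}]'
python3 - <<'E'
from h import *
d=cap('wrist','w9.png')
s=ctrl.state();print(s['ee_pos'],s['force'],s['moment'],s['grip_width']*88)
im=d['pixels'][45:300,145:365]
z=cv2.resize(im,None,fx=2.3,fy=2.3,interpolation=cv2.INTER_CUBIC)
z=np.clip(z.astype(float)*2,0,255).astype(np.uint8)
cv2.imwrite('pics/w9z.png',z)
d=cap('scene','s9.png')
E
```

```text
clock: 13.83
ee_pos: [0.5247, -0.029, 0.3192]
ee_rot: [-1.981, 0.444, 1.977]
force: [-1.3, -0.3, -2.4]
grip_width: 0.551
[ 0.52469044 -0.02898709  0.31928531] [-0.17201295  0.08346228 -2.49004987] [0.04426645 0.2136233  0.01599246] 48.67611907200164
```

View pics/w9z.png

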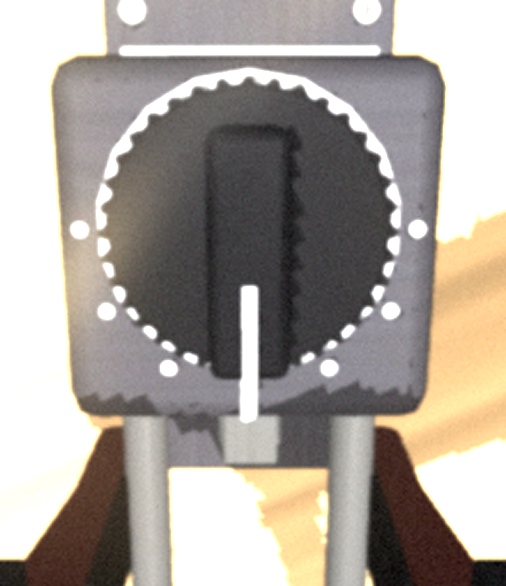

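View pics/s9.png

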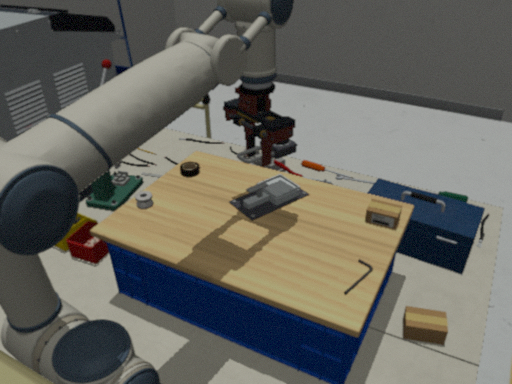

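```bash
python3 - <<'E'
from h import *
s=ctrl.state();print(s['clock'],s['ee_pos'],s['joint_velocities'].round(3));print(ctrl.hand_in())
E
```

```text
13.9333 [ 0.52471832 -0.02900927  0.31932615] [-0.001 -0.002 -0.001  0.001 -0.001  0.   ]
the job is handed in; nothing more can be done
None
```

The padlock is open, off its stud and held still in the gripper about 10 cm above the nest. I handed it in at 13.9 s on the robot's clock.

- **Dial:** it started in the third notch. I gripped its bar and turned it clockwise 90°, three clicks. After letting go, the camera showed the pointer in line with the rib, with the shackle still in.
- **Shackle:** I gripped it across both legs and drew it out about 27 mm. A further pull met the stop at about 10 N.
- **Lift:** I took a new grip on the legs nearer the case at 60 N and lifted straight up by 99.6 mm.

**Last checks:**
- The wrist force showed about 2.5 N downward, close to the lock's weight, and the arm was still.
- The wrist picture showed the lock level, the pointer on the rib and the same distance between the fingers and the case as before the lift.
- The roller, tape roll, carton and hex key looked undisturbed in the scene picture. I did not measure their positions.

**Disagreement:** the top and wrist cameras disagreed by about 3 mm on where the lock was. I went by the wrist view, checked against the fingers, and both grips came out centred.

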